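Set the pressure shoe of a feed guide

ROBOT

A 6-joint arm with a two-finger parallel gripper is mounted at the origin on the work surface. World frame = base frame: x ahead of the robot, y to its left, z up, the work surface at z = 0. Lengths are in m, angles in rad, forces in N, time in s.
With the tool pointing down it reaches from about 0.3 to 0.775 m from the base axis. Payload 14.6 kg.
Tool frame: the origin (TCP) lies at the very end of the fingers, on their centre line; the grasp point (between the pads) lies 19 mm behind it; z points along the fingers, y is the line along which they close (so a half turn about z gives the same grasp; the last joint's range is limited). The gripper opens to 94 mm and grips with 3 to 60 N. Pads are 16 mm wide; open, the fingers measure 119 mm over their backs; the gripper's body (75 mm by 177 mm) begins 78 mm behind the grasp point.
Start: joints at [1.171, 0.3, 1.521, -0, 1.321, -0.067], TCP at [0.18, 0.52, 0.205] pointing down, gripper open.
Joint ranges: [-3.03, 3.03], [-0.79, 2.21], [0.23, 2.52], [-1.04, 4.18], [0, 3.07], [-2.55, 2.55]. Speed limits (rad/s): [2.22, 2.22, 2.57, 3.14, 3.14, 3.14].

INTERFACE

Orientations are given as [roll, pitch, yaw] about the fixed x, y, z axes, in that order (R = Rz(yaw) Ry(pitch) Rx(roll)).
In Python, from station import telemetry, cams, hand_in, nets gives the robot as it stands.
- The arm moves only by the tool move_arm, never from a script. Its argument "increments" is a list of rows, each a list of 4 numbers: the shift along the tool's x, y, z in m, then the turn about the tool's z in rad. In form: [[tx, ty, tz, roll], ...]. A call has 1 to 20 rows; each row shifts and turns the commanded pose from where the row before left it, along the tool's axes as they then stand; what a row does not reach is not made up. A row lasts 1/8 s, in which the tool goes at most 62.5 mm and 10.7 degrees, less where a joint would pass 70% of its speed; a pose out of reach is approached as far as the arm can. A call is refused whole if a number of a shift passes 0.0625 or a number of a turn 0.188, either way. A call with a gripper value outside its range is refused whole. "grip" is the opening, from 0 (shut) to 1 (fully open), set as the call begins (left out, the last holds). The fingers move at their own pace and stop on an object; "force" is the grip in N (left out, the last holds). Time passes only in rows, so rows that do not move let the fingers close. It gives the time, the measured TCP pose, the force, the opening and the grip force at its end, in the units of the state.
- telemetry.get_obs(): the state, without advancing time (a new reading comes with each control period).
- cams.camera(name): name is "scene" or "top" or "wrist"; returns the picture (384x512x3 uint8, blue, green, red); there is no depth.
- cams.camera_model(name): a dict with "intrinsics" (3x3 intrinsics, pixels), "k1" (the pictures are not rectified: a ray, as slopes to the right and down, at radius r is drawn at 1 + k1 r^2 times it, then the intrinsics apply), "xyz" and "attitude" of the camera in the world; the wrist camera has in their place "T_tool_cam" (4x4, takes a point from camera to tool coordinates, whose origin is the TCP and whose axes are the flange's). Camera axes: x right, y up, looking along -z (the intrinsics and any distortion apply to the point x, -y, -z); pixel columns grow to the right and rows downward; lengths in m; the calibration is good to about 2 mm. A picture is of the moment at which its call begins: read the wrist's pose just before it. camera_model takes no time and is no camera call.
- hand_in(): hands the job in; it is judged then, once.
Trained networks look in the newest picture that a camera, given by its name, has taken for a name from the list of things; names that differ only in an ending like _2 or _b are one class to them, and where a whole thing is asked for, a point or a joint stands for the part that bears it (a point fixed in the world has none). Each returns a list of dicts, best first, with "conf" (0 to 1); they miss things now and then, are a little off and sometimes report something else, mostly with a low value. They report only what shows in the picture. A call takes as long as a camera call.
- nets.search_frame(camera, query): "extent" ([left, top, right, bottom] in pixels, round what is visible of it).
- nets.mark_of(camera, query): "centre" ([column, row] in pixels: a listed point, or the origin of a listed thing).
The state is a dict: "time_s": time; "qpos": joint angles; "joint_vel": joint speeds; "tau": joint torques, N m; "ee_pos": TCP position; "eef_rot": TCP orientation; "force": force on the tool from outside, world axes, zero at the start; "moment": the same for the moment, N m; "grip_width": finger opening in m; "grip_force": force on a finger pad.
Only numpy, scipy, OpenCV 4.12 (cv2) and the standard library are available. Lean on these libraries where they do the work, as an engineer would, in place of code of your own. Each camera call takes 0.05 s, during which the arm holds its last target. There are 200 camera calls.

TASK

Set the pressure shoe of the feed guide: turn the winged thumbscrew clockwise (seen from above) until it bottoms and you feel it firm, without forcing it, then back it off a quarter turn so the strip can run. Then swing the lock lever clockwise all the way over to its stop and let go, leaving the things standing around undisturbed.

Things in the scene. Friction and masses are not known exactly. Their poses are not given: they have to be found in the camera images.
- guide: Green cast feed guide fixed to the bench: bed 140 x 250 x 20 mm; a pale wooden strip 40 mm wide, 360 mm long, top at z 42 mm, runs through it along y; a bridge head spans the strip. Origin: centre of the bed's underside, z up. The thumbscrew's upright axis is at x 0, y -45 mm; the lock lever's upright pivot at x 0, y +45 mm.
- head_top (a point): Point on the bridge head's flat top, 90 mm above the bench, right over the guide's origin, axes as the guide's. The head covers x -56..56 mm for y -65..5 mm and x -30..30 mm for y 5..80 mm.
- wing_grip (a point): Middle of the wing of the steel thumbscrew, on its axis, 124 mm above the bench. The wing is a flat upright bar 42 mm long (this point's x axis), 12 mm thick (y), 36 mm tall (18 mm above and below this point). Below it a round collar, 24 mm across, then a brass disc spring. Grip it across its thickness from above.
- thumbscrew: The thumbscrew; origin on its axis, 30 mm below the wing's middle; x along the wing. It turns about the vertical, does not rise or sink, and stays where left. Clockwise from above lowers the shoe, 2 mm a turn. It runs lightly (0.04 N m) and starts 2.2 to 3.1 rad short of the bottom. Which way the wing points at the bottom differs every time and is not marked: feel for it.
- shoe_face (a point): Centre of the underside of the dark steel pressure shoe (a disc 38 mm across, 10 mm thick) under the bridge head, below the thumbscrew; it moves only up and down with the screw, about 1 mm in this job. At the bottom it sits on the strip and the screw's resistance climbs springily, about 1.5 N m per rad: 0.15 to 0.25 N m is firm, beyond 0.42 N m is forced.
- spring_top (a point): Centre of the top of the brass disc spring, a ring 34 mm across between thumbscrew and head, 98 mm above the bench. Tightening torque squashes it a little, 2 mm per N m (0.3 to 0.5 mm when firm).
- lever_grip (a point): On the axis of the black upright round knob (16 mm across, 36 mm tall, 3 mm above its middle; 123 mm above the bench) at the end of the steel lock lever, 60 mm from the lever's pivot. The lever's flat arm lies below the knob, its top 14 mm above the head's top.
- lock_lever (a joint): Angle of the lock lever in rad about its upright pivot: at 0 the arm points along the guide's -x axis; it grows clockwise seen from above (towards the guide's +y axis) to its stop at 1.4. It starts between 0 and 0.25, is stiff by 0.12 N m (2 N at the knob) and stays where it is left.
- offcut: Bystander: loose pale wood offcut 120 x 45 x 22 mm; origin at the centre of its underside.
- cup: Bystander: loose white plastic cup, 72 mm across, 80 mm tall; origin at the centre of its underside.
- cutter: Bystander: loose dark steel cutter head, 70 mm across, 40 mm tall; origin at the centre of its underside.

How it is judged:
On the way, in this order (a step that is already met when the one before it is completed fails the run):
1. the thumbscrew is turned down until it bottoms firmly (z of shoe_face in the frame of guide below 0.0420318 m and z of spring_top in the frame of guide below 0.09776 m), for 0.1 s.
2. the thumbscrew is backed off a quarter turn (60 to 120 degrees) from the bottom (z of shoe_face in the frame of guide between 0.0423342 and 0.0426653 m), for 0.2 s.
3. the lock lever is swung over to its stop (value of joint lock_lever above 1.2 rad), for 0.2 s.
At the end, for the whole second after the job is handed in: The thumbscrew stands 60 to 120 degrees (about a quarter turn) back from the bottom, the lock lever is over at its stop (within 0.2 rad), both released (all of step 2 and value of joint lock_lever above 1.2 rad); the robot touches nothing.
It fails at once if the thumbscrew is forced at the bottom (beyond 0.42 N m) (z of spring_top in the frame of guide below 0.09716 m).
It fails at once if the offcut is pushed away (30 mm) (distance of offcut from where it was at the start of the episode above 0.03 m).
It fails at once if the cup is pushed away (30 mm) (distance of cup from where it was at the start of the episode above 0.03 m).
It fails at once if the cutter is pushed away (30 mm) (distance of cutter from where it was at the start of the episode above 0.03 m).
It also fails if it takes over 72 s, if anything falls off the work surface, if the arm or the gripper's body presses on something with over 40 N, if the wrist force passes 120 N, or if a joint passes its speed limit or range.

## Working session

There is one attempt and no reset: what is moved stays moved. The work goes in short steps, Python scripts to look and compute and a tool call to move; the robot and the scene stay as the last step left them, time stands still between calls to the robot, and variables do not carry over. Pictures are saved under pics/ and viewed, at most 10 in all, crops included, and the job is handed in when it is done.

Besides the shell and the picture viewer there is one more tool, called by a JSON object that holds its "name" and its "arguments". move_arm: Moves the arm, as the interface text tells. Its arguments: {"type":"object","properties":{"increments":{"type":"array"},"grip":{"type":"number"},"force":{"type":"number"}},"required":["increments"]}

```bash
mkdir -p pics; cat > h.py <<'E'
import numpy as np, cv2
from scipy.spatial.transform import Rotation as R
from station import telemetry, cams, hand_in, nets
def cam(name):
    m=cams.camera_model(name); K=np.array(m["intrinsics"])
    if name=="wrist":
        o=telemetry.get_obs(); T=np.eye(4); T[:3,:3]=R.from_euler('xyz',o["eef_rot"]).as_matrix(); T[:3,3]=o["ee_pos"]
        T=T@np.array(m["T_tool_cam"])
        return K,m["k1"],T[:3,:3],T[:3,3]
    a=np.array(m["attitude"]); Rm=a if a.shape==(3,3) else R.from_euler('xyz',a).as_matrix()
    return K,m["k1"],Rm,np.array(m["xyz"])
def ray(c,px):
    K,k1,Rm,p=c
    x=cv2.undistortPoints(np.array([[px]],float),K,np.array([k1,0,0,0.]))[0,0]
    d=Rm@np.array([x[0],-x[1],-1]); return p,d
def atz(c,px,z):
    p,d=ray(c,px); return p+d*(z-p[2])/d[2]
def proj(c,P):
    K,k1,Rm,p=c; q=Rm.T@(np.array(P)-p); s=np.array([q[0],-q[1]])/-q[2]; s=s*(1+k1*(s@s)); return K[:2,:2]@s+K[:2,2]
def tri(rs):
    A=np.zeros((3,3));b=np.zeros(3)
    for p,d in rs:
        d=d/np.linalg.norm(d);M=np.eye(3)-np.outer(d,d);A+=M;b+=M@p
    return np.linalg.solve(A,b)
E
cat > a.py <<'E'
from h import *
print(telemetry.get_obs()); print(cams.camera_model("top"))
Z=dict(guide=0,head_top=.09,wing_grip=.124,lever_grip=.123,offcut=0,cup=0,cutter=0)
for n in("top","scene"):
    cv2.imwrite(f"pics/{n}.png",cams.camera(n)); c=cam(n)
    for q,z in Z.items():
        for d in nets.mark_of(n,q)[:2]: print(n,q,round(d["conf"],2),np.round(d["centre"],1),atz(c,d["centre"],z).round(3))
E
python3 a.py
```

```text
{'time_s': 0.0, 'qpos': array([ 1.17139183e+00,  3.00445103e-01,  1.52160158e+00,  1.19746751e-05,
        1.32069312e+00, -6.65818976e-02]), 'joint_vel': array([ 0.00067866, -0.00046673, -0.00053173,  0.00107658,  0.00087773,
        0.00145998]), 'tau': array([ 2.53852464e-03, -5.31813526e+01, -3.52729154e+01,  7.09502120e-02,
        2.46710074e-02, -9.68912400e-05]), 'ee_pos': array([0.17957705, 0.51957283, 0.20489192]), 'eef_rot': array([-3.14044882e+00, -8.78959590e-05,  2.80876703e+00]), 'force': array([-0.42298169, -0.52780632, -0.77687864]), 'moment': array([-0.03810684,  0.03067705,  0.01952119]), 'grip_force': 0.0, 'grip_width': 0.09386031786908798}
{'intrinsics': array([[394.54735449,   0.        , 258.2113519 ],
       [  0.        , 394.54735449, 184.36565733],
       [  0.        ,   0.        ,   1.        ]]), 'k1': -0.08533645630596881, 'xyz': array([0.45662615, 0.0431186 , 0.99806697]), 'attitude': array([ 1.95175416e-01,  1.24569678e-03, -1.57249835e+00])}
top guide 0.63 [257.8 222.4] [0.556 0.045 0.   ]
top guide 0.34 [233.3 243.8] [0.502 0.107 0.   ]
top head_to
[... 279 characters left out ...]
[ 0.592 -0.217  0.   ]
top cup 0.78 [361.5 209.2] [ 0.589 -0.22   0.   ]
top cup 0.55 [273.7 213.7] [0.578 0.005 0.   ]
top cutter 0.66 [153.6 222.3] [0.556 0.311 0.   ]
top cutter 0.18 [277.3 213.6] [ 0.578 -0.004  0.   ]
scene guide 0.77 [266.4 208.9] [0.563 0.05  0.   ]
scene head_top 0.81 [269.5 192.1] [0.563 0.059 0.09 ]
scene wing_grip 0.56 [256.2 167.9] [0.561 0.004 0.124]
scene lever_grip 0.69 [303.  182.4] [0.499 0.1   0.123]
scene lever_grip 0.29 [257. 178.] [0.576 0.028 0.123]
scene offcut 0.91 [230.8 255.1] [0.709 0.101 0.   ]
scene cup 0.71 [208.5 148.6] [ 0.575 -0.213  0.   ]
scene cutter 0.74 [338.5 281.9] [0.548 0.303 0.   ]
scene cutter 0.19 [302.6 184.2] [0.438 0.046 0.   ]
```

```bash
python3 -c "
import cv2
a=cv2.imread('pics/top.png')[90:330,110:410];cv2.imwrite('pics/top_c.png',cv2.resize(a,(750,600),interpolation=2))"
```

```text
(no output)
```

View pics/top_c.png

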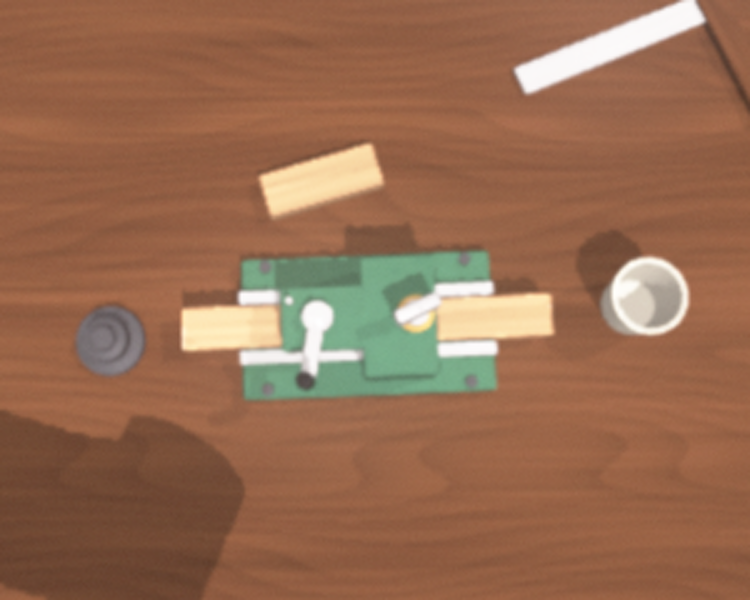

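View pics/scene.png

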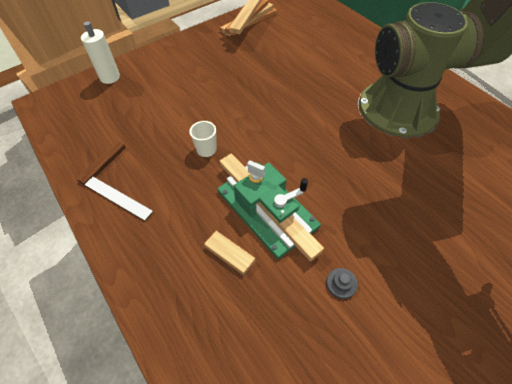

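The top view shows the wing at about pixel (277,215), pointing about −63° in the world. The knob is at about (232,242). Image right is −y and image up is +x. The scene view confirms the layout, with nothing near the wing. I'll move above the wing.

{"name": "move_arm", "arguments": {"increments": [[-0.041,-0.0277,-0.005,0],[-0.041,-0.0277,-0.005,0],[-0.041,-0.0277,-0.005,0],[-0.041,-0.0277,-0.005,0],[-0.041,-0.0277,-0.005,0],[-0.041,-0.0277,-0.005,0],[-0.041,-0.0277,-0.005,0],[-0.041,-0.0277,-0.005,0],[-0.041,-0.0277,-0.005,0],[-0.041,-0.0277,-0.005,0],[-0.041,-0.0277,-0.005,0],[-0.041,-0.0277,-0.005,0],[-0.041,-0.0277,-0.005,0],[0,0,0,0.154],[0,0,0,0.154],[0,0,0,0.154],[0,0,0,0.154],[0,0,0,0.154],[0,0,0,0],[0,0,0,0]], "grip": 1, "force": 40}}

```text
time_s: 3.3
ee_pos: [0.5658, 0.0053, 0.2705]
eef_rot: [3.142, 0.0, 2.042]
force: [-0.0, 1.4, -0.3]
grip_width: 0.0944
grip_force: 0.0
```

```bash
cat > w.py <<'E'
from h import *
import sys
o=telemetry.get_obs();print(o["time_s"],o["ee_pos"],o["eef_rot"],o["qpos"].round(3),o["force"],o["moment"])
c=cam("wrist");im=cams.camera("wrist");cv2.imwrite(f"pics/{sys.argv[1]}.png",im)
for q,z in dict(wing_grip=.124,lever_grip=.123,head_top=.09,spring_top=.098,thumbscrew=.094).items():
    for d in nets.mark_of("wrist",q)[:2]: print(q,round(d["conf"],2),np.round(d["centre"],1),atz(c,d["centre"],z).round(4))
E
python3 w.py w1
```

```text
3.3 [0.56579244 0.00534019 0.27045779] [3.14158142e+00 1.68488282e-05 2.04222303e+00] [-0.055  0.296  1.376 -0.     1.47  -0.527] [-0.00819344  1.41956031 -0.3361431 ] [-0.04918225 -0.02859156  0.02940614]
wing_grip 0.95 [258.5 181.8] [0.5648 0.005  0.124 ]
lever_grip 0.59 [246.   59.2] [0.5038 0.1003 0.123 ]
lever_grip 0.58 [277.7 137.7] [0.5618 0.0512 0.123 ]
head_top 0.67 [276.9 135.5] [0.5625 0.0516 0.09  ]
spring_top 0.66 [258.  180.6] [0.5659 0.0013 0.098 ]
thumbscrew 0.68 [260.  174.7] [0.5653 0.0072 0.094 ]
```

View pics/w1.png

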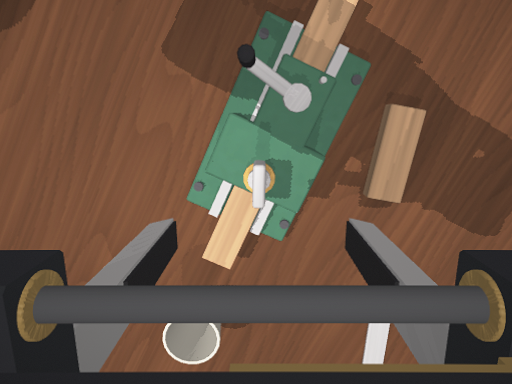

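The wrist view shows the wing upright at about (259,183), so it lies along tool x. The axis is near (0.565, 0.005). The knob is at (246,57). I'll descend and grip.

{"name": "move_arm", "arguments": {"increments": [[0,-0.001,0.04,0],[0,0,0.04,0],[0,0,0.04,0],[0,0,0.04,0],[0,0,0,0]]}}

```text
time_s: 4.22
ee_pos: [0.5636, 0.005, 0.1083]
eef_rot: [-3.137, -0.002, 2.039]
force: [1.5, 0.5, 1.2]
grip_width: 0.0943
grip_force: 0.0
```

{"name": "move_arm", "arguments": {"increments": [[0,0,0,0],[0,0,0,0],[0,0,0,0],[0,0,0,0],[0,0,0,0],[0,0,0,0]], "grip": 0, "force": 40}}

```text
time_s: 4.97
ee_pos: [0.5649, 0.0049, 0.1105]
eef_rot: [-3.142, 0.0, 2.039]
force: [-0.8, 0.2, 0.4]
grip_width: 0.0374
grip_force: 0.0
```

```bash
cat > o.py <<'E'
from h import *
o=telemetry.get_obs();print(o["time_s"],o["ee_pos"].round(4),o["eef_rot"].round(4),o["qpos"].round(3),o["force"].round(2),o["moment"].round(3),o["grip_width"],o["grip_force"])
E
python3 o.py
```

```text
4.975 [0.5649 0.0049 0.1105] [-3.1415  0.      2.0388] [-0.056  0.427  1.581 -0.     1.134 -0.524] [-0.75  0.2   0.36] [-0.07   0.078 -0.014] 0.03743326081011436 0.0
```

Still closing.

{"name": "move_arm", "arguments": {"increments": [[0,0,0,0],[0,0,0,0],[0,0,0,0],[0,0,0,0],[0,0,0,0],[0,0,0,0]]}}

```text
time_s: 5.72
ee_pos: [0.5641, 0.0046, 0.11]
eef_rot: [-3.139, -0.001, 2.039]
force: [-21.7, -12.0, 3.1]
grip_width: 0.0119
grip_force: 30.4
```

```bash
python3 o.py
```

```text
5.725 [0.5641 0.0046 0.11  ] [-3.1393e+00 -6.0000e-04  2.0387e+00] [-5.600e-02  4.270e-01  1.582e+00 -1.000e-03  1.135e+00 -5.240e-01] [-21.74 -12.02   3.07] [-1.48   2.847 -0.069] 0.011943702735347885 30.371526181697845
```

{"name": "move_arm", "arguments": {"increments": [[0,-0.001,0,0],[0,0,0,0]]}}

```text
time_s: 5.98
ee_pos: [0.5638, 0.0046, 0.1099]
eef_rot: [-3.141, -0.001, 2.039]
force: [15.2, 6.2, -8.6]
grip_width: 0.0121
grip_force: 27.3
```

```bash
python3 o.py
```

```text
5.975 [0.5638 0.0046 0.1099] [-3.1411e+00 -6.0000e-04  2.0388e+00] [-0.057  0.425  1.584  0.     1.133 -0.525] [15.16  6.17 -8.63] [ 0.49  -1.06  -0.134] 0.012088450250752164 27.265705168247223
```

{"name": "move_arm", "arguments": {"increments": [[0,0.0003,0,0.05],[0,0,0,0.15],[0,0,0,0.15],[0,0,0,0.15],[0,0,0,0.15],[0,0,0,0.15],[0,0,0,0],[0,0,0,0],[0,0,0,0]]}}

```text
time_s: 7.1
ee_pos: [0.5642, 0.0047, 0.1104]
eef_rot: [-3.141, 0.0, 1.241]
force: [-18.2, 5.9, -7.9]
grip_width: 0.0128
grip_force: 34.1
```

```bash
python3 o.py
```

```text
7.1 [0.5642 0.0047 0.1104] [-3.1412  0.      1.2407] [-0.057  0.425  1.583  0.     1.134  0.273] [-18.18   5.87  -7.88] [0.931 2.869 0.008] 0.012759120328867106 34.06731963157654
```

{"name": "move_arm", "arguments": {"increments": [[0,-0.0005,0,0.05],[0,0,0,0.15],[0,0,0,0.15],[0,0,0,0.15],[0,0,0,0.15],[0,0,0,0.15],[0,0,0,0],[0,0,0,0],[0,0,0,0]]}}

```text
time_s: 8.22
ee_pos: [0.564, 0.0045, 0.1105]
eef_rot: [3.141, -0.0, 0.441]
force: [-5.3, 12.4, -3.4]
grip_width: 0.0125
grip_force: 30.6
```

```bash
python3 o.py
```

```text
8.225 [0.564  0.0045 0.1105] [ 3.1411e+00 -2.0000e-04  4.4130e-01] [-0.057  0.424  1.584 -0.     1.133  1.073] [-5.31 12.41 -3.4 ] [ 0.898  0.51  -0.083] 0.012496972708299123 30.62346786260605
```

{"name": "move_arm", "arguments": {"increments": [[0,0,0,0],[0,0,0,0],[0,0,0,0],[0,0,0,0],[0,0,0,0],[0,0,0,0]], "grip": 0.65}}

```text
time_s: 8.98
ee_pos: [0.5638, 0.0048, 0.1105]
eef_rot: [-3.142, -0.0, 0.439]
force: [-0.4, 0.8, -0.3]
grip_width: 0.061
grip_force: 0.0
```

```bash
python3 o.py
```

```text
8.975 [0.5638 0.0048 0.1105] [-3.1416 -0.      0.4389] [-0.057  0.424  1.584  0.     1.133  1.075] [-0.4   0.77 -0.26] [-0.039  0.119 -0.007] 0.06096481326253449 0.0
```

{"name": "move_arm", "arguments": {"increments": [[0,0,0,-0.18],[0,0,0,-0.18],[0,0,0,-0.18],[0,0,0,-0.18],[0,0,0,-0.18],[0,0,0,-0.18],[0,0,0,-0.18],[0,0,0,-0.18],[0,0,0,-0.18],[0,0,0,-0.18],[0,0,0,-0.18],[0,0,0,-0.18],[0,0,0,-0.18],[0,0,0,-0.18],[0,0,0,-0.18],[0,0,0,-0.18],[0,0,0,-0.18],[0,0,0,-0.08],[0,0,0,0],[0,0,0,0]]}}

```text
time_s: 11.48
ee_pos: [0.5638, 0.0047, 0.1104]
eef_rot: [3.142, -0.0, -2.706]
force: [-0.1, -0.4, -0.6]
grip_width: 0.0611
grip_force: 0.0
```

{"name": "move_arm", "arguments": {"increments": [[0,0,0,0],[0,0,0,0],[0,0,0,0],[0,0,0,0],[0,0,0,0],[0,0,0,0],[0,0,0,0],[0,0,0,0]], "grip": 0}}

```text
time_s: 12.48
ee_pos: [0.5639, 0.0044, 0.1103]
eef_rot: [-3.141, -0.0, -2.705]
force: [5.1, -9.1, -2.7]
grip_width: 0.0119
grip_force: 27.9
```

```bash
python3 o.py
```

```text
12.475 [0.5639 0.0044 0.1103] [-3.1412e+00 -1.0000e-04 -2.7046e+00] [-0.057  0.425  1.584 -0.     1.133 -2.065] [ 5.13 -9.11 -2.69] [-0.745 -0.384  0.224] 0.011899751897956104 27.8846275806427
```

```bash
cat > m.py <<'E'
from h import *
L=[]
for i in range(4):
    o=telemetry.get_obs(); L.append(np.r_[o["moment"],o["force"],o["eef_rot"][2]])
    if i<3: cams.camera("wrist")
L=np.array(L);print(round(o["time_s"],2),"Mz",L[:,2].round(3),L[:,2].mean().round(3),"F",L[:,3:6].mean(0).round(1),"yaw",L[-1,6].round(4),o["ee_pos"].round(4),o["grip_width"].round(4))
E
python3 m.py
```

```text
Traceback (most recent call last):
  File "m.py", line 6, in <module>
    L=np.array(L);print(round(o["time_s"],2),"Mz",L[:,2].round(3),L[:,2].mean().round(3),"F",L[:,3:6].mean(0).round(1),"yaw",L[-1,6].round(4),o["ee_pos"].round(4),o["grip_width"].round(4))
                                                                                                                                                                   ^^^^^^^^^^^^^^^^^^^^^
AttributeError: 'float' object has no attribute 'round'
```

{"name": "move_arm", "arguments": {"increments": [[0,0,0,0.1],[0,0,0,0.1],[0,0,0,0.1],[0,0,0,0.1],[0,0,0,0.05],[0,0,0,0],[0,0,0,0]]}}

```text
time_s: 13.5
ee_pos: [0.5635, 0.0045, 0.11]
eef_rot: [-3.141, -0.001, 3.129]
force: [-0.2, -0.1, -3.4]
grip_width: 0.0123
grip_force: 16.0
```

```bash
python3 m.py
```

```text
Traceback (most recent call last):
  File "m.py", line 6, in <module>
    L=np.array(L);print(round(o["time_s"],2),"Mz",L[:,2].round(3),L[:,2].mean().round(3),"F",L[:,3:6].mean(0).round(1),"yaw",L[-1,6].round(4),o["ee_pos"].round(4),o["grip_width"].round(4))
                                                                                                                                                                   ^^^^^^^^^^^^^^^^^^^^^
AttributeError: 'float' object has no attribute 'round'
```

```bash
sed -i 's/,o\["grip_width"\].round(4)/,round(o["grip_width"],4),round(o["grip_force"],1),round(o["qpos"][5],4)/' m.py; python3 m.py
```

```text
13.8 Mz [-0.088  0.004  0.119 -0.007] 0.007 F [ 0.2 -2.8 -3.4] yaw 3.1291 [0.5636 0.0045 0.1102] 0.0123 20.3 -1.6149
```

{"name": "move_arm", "arguments": {"increments": [[0,0,0,0.08],[0,0,0,0],[0,0,0,0]]}}

```text
time_s: 14.18
ee_pos: [0.5639, 0.0045, 0.1108]
eef_rot: [-3.141, 0.0, 3.05]
force: [-0.5, 3.4, 0.2]
grip_width: 0.0121
grip_force: 24.3
```

```bash
python3 m.py
```

```text
14.32 Mz [-0.089 -0.046  0.109 -0.01 ] -0.009 F [-0.4 -4.5  0.7] yaw 3.0495 [0.564  0.0045 0.1108] 0.0124 22.2 -1.5353
```

```bash
sed -i 's/range(4)/range(8)/; s/i<3/i<7/; s/o\["eef_rot"\]\[2\]\]/o["eef_rot"][2],o["tau"][5],o["qpos"][5]]/' m.py; echo 'print("tau6",L[:,7].round(3),L[:,7].mean().round(4),"q6",L[:,8].mean().round(5))'>>m.py;  python3 m.py
```

```text
14.68 Mz [-0.01  -0.029  0.063 -0.097  0.027  0.049 -0.1   -0.012] -0.014 F [-0.2 -5.1  0.5] yaw 3.0493 [0.5639 0.0045 0.1107] 0.0124 35.6 -1.5351
tau6 [0.008 0.014 0.005 0.007 0.015 0.004 0.004 0.013] 0.0089 q6 -1.53518
```

{"name": "move_arm", "arguments": {"increments": [[0,0,0,0.08],[0,0,0,0],[0,0,0,0]]}}

```text
time_s: 15.05
ee_pos: [0.5638, 0.0046, 0.1106]
eef_rot: [-3.141, 0.0, 2.969]
force: [1.6, 3.7, -0.9]
grip_width: 0.0125
grip_force: 29.0
```

```bash
python3 m.py
```

```text
15.4 Mz [-0.123 -0.029  0.071 -0.034  0.017  0.037 -0.065  0.037] -0.011 F [-0.8 -5.3  0.5] yaw 2.9694 [0.5638 0.0046 0.1106] 0.0126 33.0 -1.4552
tau6 [0.042 0.025 0.003 0.008 0.017 0.005 0.004 0.012] 0.0144 q6 -1.4552
```

{"name": "move_arm", "arguments": {"increments": [[0,0,0,0.05],[0,0,0,0.05],[0,0,0,0],[0,0,0,0]]}}

```text
time_s: 15.9
ee_pos: [0.5637, 0.0046, 0.1105]
eef_rot: [-3.141, -0.0, 2.869]
force: [-2.3, -10.4, 2.6]
grip_width: 0.0118
grip_force: 32.2
```

```bash
python3 m.py
```

```text
16.25 Mz [ 0.114  0.067 -0.118 -0.011  0.01  -0.048 -0.013  0.038] 0.005 F [-2.1 -8.7  0.8] yaw 2.8695 [0.5637 0.0046 0.1105] 0.012 26.7 -1.3552
tau6 [ 0.052 -0.002  0.01   0.013 -0.009  0.01   0.01  -0.01 ] 0.0094 q6 -1.3552
```

{"name": "move_arm", "arguments": {"increments": [[0,0,0,0.05],[0,0,0,0.05],[0,0,0,0],[0,0,0,0]]}}

```text
time_s: 16.75
ee_pos: [0.5636, 0.0046, 0.1104]
eef_rot: [-3.141, -0.001, 2.77]
force: [0.4, -0.4, -0.8]
grip_width: 0.0121
grip_force: 17.7
```

```bash
python3 m.py
```

```text
17.1 Mz [-0.14   0.087  0.09  -0.131  0.029  0.008 -0.135  0.092] -0.012 F [-2.  -5.3  0.5] yaw 2.7694 [0.5637 0.0047 0.1105] 0.0121 34.2 -1.2551
tau6 [ 0.023  0.015  0.015 -0.002  0.009 -0.006  0.     0.014] 0.0084 q6 -1.25521
```

{"name": "move_arm", "arguments": {"increments": [[0,0,0,0.05],[0,0,0,0.05],[0,0,0,0],[0,0,0,0]]}}

```text
time_s: 17.6
ee_pos: [0.5636, 0.0047, 0.1104]
eef_rot: [-3.141, -0.0, 2.67]
force: [-10.7, -21.3, 2.8]
grip_width: 0.0122
grip_force: 31.2
```

```bash
python3 m.py
```

```text
17.95 Mz [ 0.08  -0.109  0.11   0.034 -0.122  0.048  0.091 -0.05 ] 0.01 F [-4.1 -8.   0.2] yaw 2.6696 [0.5637 0.0047 0.1104] 0.012 19.3 -1.1553
tau6 [ 0.047  0.005  0.013 -0.003  0.002  0.012 -0.007  0.006] 0.0093 q6 -1.15541
```

{"name": "move_arm", "arguments": {"increments": [[0,0,0,0.05],[0,0,0,0.05],[0,0,0,0],[0,0,0,0]]}}

```text
time_s: 18.45
ee_pos: [0.5635, 0.0048, 0.1102]
eef_rot: [-3.141, -0.001, 2.57]
force: [-1.2, -1.8, 1.9]
grip_width: 0.0124
grip_force: 31.0
```

```bash
python3 m.py
```

```text
18.8 Mz [-0.052  0.082 -0.085 -0.045  0.045 -0.067  0.167 -0.012] 0.004 F [-4.  -5.9 -0.1] yaw 2.5696 [0.5636 0.0047 0.1103] 0.0122 19.6 -1.0552
tau6 [ 0.058  0.006  0.015  0.036 -0.003  0.018  0.03  -0.001] 0.02 q6 -1.05536
```

{"name": "move_arm", "arguments": {"increments": [[0,0,0,0.04],[0,0,0,0.04],[0,0,0,0],[0,0,0,0]]}}

```text
time_s: 19.3
ee_pos: [0.5637, 0.0048, 0.1104]
eef_rot: [-3.141, -0.0, 2.49]
force: [3.1, 3.0, -1.3]
grip_width: 0.0126
grip_force: 32.5
```

```bash
python3 m.py
```

```text
19.65 Mz [ 0.022  0.06  -0.044 -0.001  0.042 -0.043 -0.002  0.091] 0.016 F [-4.3 -6.1  0.2] yaw 2.4895 [0.5637 0.0047 0.1104] 0.0119 24.5 -0.9751
tau6 [ 0.036  0.026  0.012  0.018  0.005  0.013  0.031 -0.002] 0.0174 q6 -0.97519
```

{"name": "move_arm", "arguments": {"increments": [[0,0,0,0.04],[0,0,0,0.04],[0,0,0,0],[0,0,0,0]]}}

```text
time_s: 20.15
ee_pos: [0.5637, 0.0049, 0.1103]
eef_rot: [-3.141, -0.0, 2.41]
force: [3.4, 4.3, -2.6]
grip_width: 0.0126
grip_force: 32.4
```

```bash
python3 m.py
```

```text
20.5 Mz [ 0.07   0.069 -0.063 -0.059  0.096 -0.105  0.262 -0.142] 0.016 F [-3.1 -4.3 -3.7] yaw 2.4094 [0.5635 0.0049 0.1099] 0.0128 16.0 -0.8949
tau6 [ 0.039  0.028  0.013  0.031 -0.002  0.015  0.026 -0.009] 0.0175 q6 -0.89511
```

{"name": "move_arm", "arguments": {"increments": [[0,0,0,0.04],[0,0,0,0.04],[0,0,0,0],[0,0,0,0]]}}

```text
time_s: 21.0
ee_pos: [0.5635, 0.0049, 0.1101]
eef_rot: [-3.141, -0.001, 2.33]
force: [-15.9, -14.7, -7.0]
grip_width: 0.0121
grip_force: 25.7
```

```bash
python3 m.py
```

```text
21.35 Mz [ 0.124 -0.038  0.226 -0.188  0.058  0.101 -0.06   0.044] 0.033 F [-3.2 -3.5 -6.5] yaw 2.3292 [0.5637 0.0048 0.1102] 0.0122 26.2 -0.815
tau6 [0.037 0.042 0.05  0.021 0.05  0.032 0.033 0.053] 0.0397 q6 -0.81517
```

{"name": "move_arm", "arguments": {"increments": [[0,0,0,0.03],[0,0,0,0.03],[0,0,0,0],[0,0,0,0]]}}

```text
time_s: 21.85
ee_pos: [0.5639, 0.0047, 0.1109]
eef_rot: [3.142, 0.0, 2.269]
force: [-7.5, -4.2, -0.2]
grip_width: 0.0122
grip_force: 23.5
```

```bash
python3 m.py
```

```text
22.2 Mz [ 0.06   0.042  0.206  0.09  -0.03   0.168  0.124  0.08 ] 0.093 F [-4.4 -2.5 -0.1] yaw 2.2688 [0.5639 0.0047 0.1107] 0.012 24.7 -0.7545
tau6 [0.121 0.133 0.123 0.107 0.125 0.123 0.107 0.121] 0.1199 q6 -0.75452
```

{"name": "move_arm", "arguments": {"increments": [[0,0,0,0.03],[0,0,0,0.025],[0,0,0,0],[0,0,0,0]]}}

```text
time_s: 22.7
ee_pos: [0.5638, 0.0048, 0.1106]
eef_rot: [-3.141, -0.0, 2.214]
force: [-2.3, -0.8, -0.3]
grip_width: 0.0123
grip_force: 20.8
```

```bash
python3 m.py
```

```text
23.05 Mz [0.046 0.267 0.289 0.192 0.166 0.207 0.152 0.11 ] 0.179 F [-4.8 -2.   0.5] yaw 2.2137 [0.5638 0.0048 0.1105] 0.0122 22.2 -0.6995
tau6 [0.196 0.203 0.189 0.178 0.198 0.191 0.179 0.19 ] 0.1905 q6 -0.69946
```

{"name": "move_arm", "arguments": {"increments": [[0,0,0,0.02],[0,0,0,0],[0,0,0,0],[0,0,0,0]]}}

```text
time_s: 23.55
ee_pos: [0.5638, 0.0048, 0.1105]
eef_rot: [-3.141, -0.0, 2.194]
force: [-9.4, -4.4, -1.1]
grip_width: 0.012
grip_force: 27.8
```

```bash
python3 m.py
```

```text
23.9 Mz [0.193 0.131 0.238 0.199 0.056 0.271 0.224 0.206] 0.19 F [-6.  -2.4  0.7] yaw 2.1938 [0.5638 0.0048 0.1105] 0.0118 27.8 -0.6795
tau6 [0.208 0.225 0.216 0.208 0.214 0.224 0.212 0.206] 0.2142 q6 -0.67947
```

{"name": "move_arm", "arguments": {"increments": [[0,0,0,-0.1],[0,0,0,-0.16],[0,0,0,-0.16],[0,0,0,-0.16],[0,0,0,-0.16],[0,0,0,-0.16],[0,0,0,-0.16],[0,0,0,-0.16],[0,0,0,-0.16],[0,0,0,-0.16],[0,0,0,-0.16],[0,0,0,0],[0,0,0,0],[0,0,0,0]]}}

```text
time_s: 25.65
ee_pos: [0.5642, 0.0046, 0.1103]
eef_rot: [-3.141, 0.001, -2.392]
force: [18.9, -18.4, -10.7]
grip_width: 0.0122
grip_force: 29.9
```

```bash
python3 m.py
```

```text
26.0 Mz [ 0.101 -0.12   0.037  0.075 -0.072  0.044  0.089 -0.17 ] -0.002 F [ 4.5 -3.9 -7.6] yaw -2.3905 [0.5641 0.0046 0.1105] 0.0121 17.2 -2.3785
tau6 [-0.019  0.018  0.017 -0.016  0.009  0.012 -0.016  0.002] 0.0009 q6 -2.37788
```

Now release, rise, turn the wrist back toward a comfortable angle and look.

{"name": "move_arm", "arguments": {"increments": [[0,0,0,0],[0,0,0,0],[0,0,0,0],[0,0,0,0],[0,0,0,0],[0,0,0,0],[0,0,-0.03,0],[0,0,-0.05,0],[0,0,-0.05,0],[0,0,0,0],[0,0,0,0]], "grip": 0.65}}

```text
time_s: 27.38
ee_pos: [0.5635, 0.0048, 0.2396]
eef_rot: [3.141, -0.001, -2.389]
force: [-0.1, -0.1, 0.1]
grip_width: 0.0606
grip_force: 0.0
```

```bash
python3 w.py w2
```

```text
27.375 [0.56352146 0.00476078 0.23964368] [ 3.14090273e+00 -6.47648401e-04 -2.38940007e+00] [-0.057  0.307  1.432  0.     1.403 -2.38 ] [-0.10076606 -0.08917078  0.1018769 ] [ 0.04736645  0.05741323 -0.00674094]
wing_grip 0.66 [260.6 190.2] [0.5654 0.0048 0.124 ]
lever_grip 0.91 [386.9 214.6] [0.5039 0.104  0.123 ]
lever_grip 0.48 [261.7 189.4] [0.5644 0.0052 0.123 ]
head_top 0.86 [294.5 210.2] [0.5627 0.0489 0.09  ]
head_top 0.72 [258.5 182.6] [0.5668 0.0032 0.09  ]
spring_top 0.58 [294.2 210.8] [0.5622 0.047  0.098 ]
spring_top 0.51 [259.1 184. ] [0.5662 0.0035 0.098 ]
thumbscrew 0.87 [261.3 182.2] [0.564  0.0044 0.094 ]
```

View pics/w2.png

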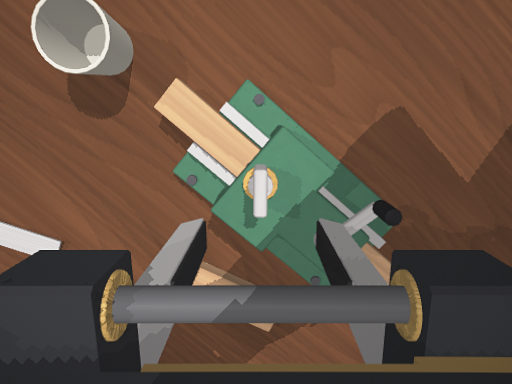

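The wing is still upright in the picture at (260,190), so it kept the set angle. The knob top is at about (385,210). Next I'll go above the knob.

{"name": "move_arm", "arguments": {"increments": [[-0.0078,0.0373,0,0],[-0.0078,0.0373,0,0],[-0.0078,0.0374,0,0],[0,0,0,0.178],[0,0,0,0.178],[0,0,0,0.178],[0,0,0,0.178],[0,0,0,0.178],[0,0,0,0],[0,0,0,0]]}}

```text
time_s: 28.92
ee_pos: [0.5043, 0.1025, 0.2403]
eef_rot: [-3.142, -0.0, 3.008]
force: [-0.5, 0.3, -0.8]
grip_width: 0.0612
grip_force: 0.0
```

```bash
python3 w.py w3
```

```text
28.925 [0.50434778 0.10250457 0.24033262] [-3.14153428e+00 -1.77655816e-04  3.00786653e+00] [ 0.129  0.195  1.57  -0.     1.377 -1.308] [-0.51970424  0.30858833 -0.83139241] [0.04235603 0.02846902 0.0417205 ]
wing_grip 0.53 [164.7 263.1] [0.5639 0.0037 0.124 ]
lever_grip 0.81 [262.6 189.8] [0.5065 0.1038 0.123 ]
head_top 0.6 [217.5 243.3] [0.5637 0.0495 0.09  ]
spring_top 0.43 [171.  252.2] [0.5639 0.0028 0.098 ]
thumbscrew 0.56 [276.8 315.1] [0.6514 0.1001 0.094 ]
```

View pics/w3.png

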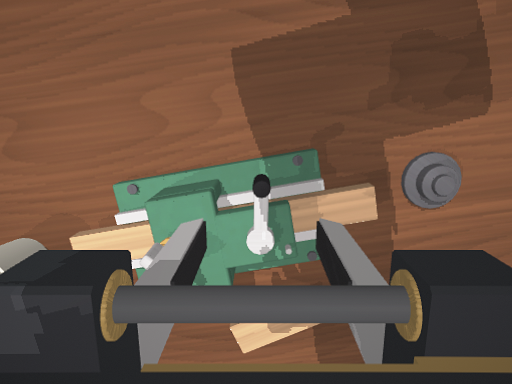

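The knob is at (262,187), centred between the fingers, and the lever runs along tool x. I'll descend and grip lightly.

{"name": "move_arm", "arguments": {"increments": [[0,0.0008,0.04,0],[0,0,0.04,0],[0,0,0.04,0],[0,0,0.01,0],[0,0,0,0]]}}

```text
time_s: 29.85
ee_pos: [0.5048, 0.1033, 0.1111]
eef_rot: [3.142, 0.0, 3.004]
force: [-0.1, -0.1, -0.2]
grip_width: 0.0608
grip_force: 0.0
```

{"name": "move_arm", "arguments": {"increments": [[0,0,0,0],[0,0,0,0],[0,0,0,0],[0,0,0,0],[0,0,0,0],[0,0,0,0],[0,0,0,0]], "grip": 0, "force": 15}}

```text
time_s: 30.72
ee_pos: [0.5045, 0.1033, 0.1105]
eef_rot: [-3.142, -0.0, 3.004]
force: [-0.7, -1.2, 1.5]
grip_width: 0.0154
grip_force: 15.0
```

```bash
python3 m.py
```

```text
31.07 Mz [-0.045 -0.071  0.029 -0.05   0.007 -0.044 -0.012  0.006] -0.023 F [-1.3 -1.   1.7] yaw 3.0038 [0.5045 0.1033 0.1105] 0.0154 15.0 -1.3022
tau6 [-0.02  -0.021 -0.021 -0.021 -0.021 -0.021 -0.021 -0.021] -0.0211 q6 -1.30214
```

{"name": "move_arm", "arguments": {"increments": [[-0.0003,0.006,0,0.1],[-0.0003,0.006,0,0.1],[-0.0003,0.006,0,0.1],[-0.0003,0.006,0,0.1],[-0.0003,0.006,0,0.1],[-0.0003,0.006,0,0.1],[0,0,0,0]]}}

```text
time_s: 31.95
ee_pos: [0.5206, 0.1349, 0.1105]
eef_rot: [3.141, 0.002, 2.402]
force: [6.8, -6.7, -1.0]
grip_width: 0.0156
grip_force: 15.0
```

```bash
python3 o.py
```

```text
31.95 [0.5206 0.1349 0.1105] [3.1409e+00 2.4000e-03 2.4021e+00] [ 0.186  0.37   1.662 -0.002  1.108 -0.644] [ 6.77 -6.7  -1.02] [-1.213 -1.097 -0.111] 0.015570608689171322 15.000447034835815
```

{"name": "move_arm", "arguments": {"increments": [[-0.0008,0.006,0,0.1],[-0.0005,0.006,0,0.1],[-0.0003,0.006,0,0.1],[-0.0003,0.006,0,0.1],[-0.0003,0.006,0,0.1],[-0.0003,0.006,0,0.1],[0,0,0,0]]}}

```text
time_s: 32.83
ee_pos: [0.5488, 0.1506, 0.11]
eef_rot: [-3.134, 0.003, 1.802]
force: [-17.9, -19.3, 11.5]
grip_width: 0.0158
grip_force: 15.0
```

```bash
python3 o.py
```

```text
32.825 [0.5488 0.1506 0.11  ] [-3.1344e+00  3.1000e-03  1.8019e+00] [ 0.205  0.44   1.563 -0.004  1.146 -0.025] [-17.94 -19.27  11.45] [-3.564  3.264  0.119] 0.01575654271726921 14.999448359012604
```

{"name": "move_arm", "arguments": {"increments": [[0,0,0,0],[0,0,0,0],[0,0,0,0],[0,0,0,0],[0,0,0,0],[0,0,0,0],[0,0,-0.03,0],[0,0,-0.05,0],[0,0,-0.05,0],[0,0,0,0]], "grip": 0.65}}

```text
time_s: 34.08
ee_pos: [0.5518, 0.1533, 0.2444]
eef_rot: [3.135, 0.0, 1.804]
force: [-0.7, -0.0, -1.0]
grip_width: 0.0608
grip_force: 0.0
```

{"name": "move_arm", "arguments": {"increments": [[-0.05,0,-0.02,0],[-0.05,0,-0.02,0],[0,0,0,0],[0,0,0,0]]}}

```text
time_s: 34.58
ee_pos: [0.5734, 0.0561, 0.2792]
eef_rot: [-3.14, -0.001, 1.804]
force: [-0.8, 0.0, -0.0]
grip_width: 0.0614
grip_force: 0.0
```

```bash
python3 w.py w4; python3 - <<'E'
from h import *
for n in("top","scene"):
    cams.camera(n)
    for q in("offcut","cup","cutter"):
        for d in nets.mark_of(n,q)[:1]: print(n,q,round(d["conf"],2),np.round(d["centre"],1))
E
```

```text
34.575 [0.57339231 0.0561057  0.27923316] [-3.14001176e+00 -5.23532750e-04  1.80358437e+00] [ 0.034  0.317  1.329  0.     1.497 -0.199] [-0.81305011  0.04350851 -0.02052435] [-0.01604174  0.02937048 -0.01562453]
wing_grip 0.71 [239.2 225.3] [0.5636 0.0055 0.124 ]
wing_grip 0.5 [259.   78.7] [0.5504 0.1505 0.124 ]
lever_grip 0.62 [260.3  76.3] [0.5511 0.153  0.123 ]
head_top 0.98 [248.5 180. ] [0.5626 0.0476 0.09  ]
spring_top 0.61 [240.7 220.4] [0.5643 0.0026 0.098 ]
thumbscrew 0.84 [243.1 217.7] [0.5663 0.005  0.094 ]
thumbscrew 0.21 [251.  177.7] [0.5647 0.0515 0.094 ]
top cup 0.67 [360.4 205.3]
scene offcut 0.59 [230.5 256.3]
scene cup 0.98 [210.9 150.8]
```

View pics/w4.png

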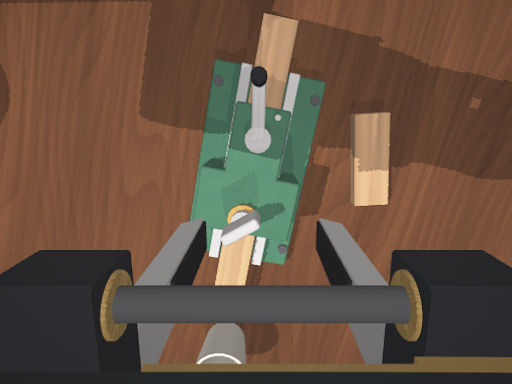

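The lever lies along the guide with the knob at (258,76), which is its stop position. The wing is at (240,225) at the set angle, and the bystanders haven't moved.

```bash
python3 -c "
from station import hand_in
print(hand_in())"
```

```text
the job is handed in; nothing more can be done
None
```

I've handed the job in, and no verdict came back: I turned the thumbscrew down to about 0.21 N m, backed it off about a quarter turn, swung the lock lever to its stop and let go, with nothing else touched.

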